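Stow the butter bars and shut the stock drawer

ROBOT

A 7-joint arm with a two-finger parallel gripper is mounted at the origin on a cart in front of the work surface, level with it; the furniture and walls round the work are solid. World frame = base frame: x ahead of the robot, y to its left, z up, the work surface at z = 0. Lengths are in m, angles in rad, forces in N, time in s.
With the tool pointing down it reaches from about 0.4 to 0.85 m from the base axis. Payload 10.4 kg.
Tool frame: the origin (TCP) lies at the very end of the fingers, on their centre line; the grasp point (between the pads) lies 19 mm behind it; x points along the fingers, z is the direction in which the jaws open and shut, and the axes are right-handed (so a half turn about x gives the same grasp; the last joint's range is limited). The gripper opens to 85 mm and grips with 20 to 120 N. Pads are 22 mm wide; open, the fingers measure 114 mm over their backs; the gripper's body (76 mm by 85 mm) begins 54 mm behind the grasp point. The pads swing forward as they close: fully open they stand 13 mm farther back than shut.
Start: joints at [1.091, 0.332, -0.065, 1.46, 0.022, 1.35, -0.088], TCP at [0.276, -0.561, 0.231] pointing down, gripper open.
Joint ranges: [-2.6, 2.6], [-0.5, 2.12], [-1.47, 1.34], [0.16, 2.42], [-1.27, 4.41], [0.06, 2.06], [-2.6, 2.6]. Speed limits (rad/s): [2.22, 2.22, 2.79, 2.79, 3.14, 3.14, 3.14].

INTERFACE

Orientations are given as a unit quaternion [x, y, z, w].
In Python, from workcell import telemetry, viewer, manip, spot_in, mark_of gives the robot as it stands. The module is installed in compiled form; this text tells all that it offers.
- The arm moves only by the shell command python3 -m crank 'ROWS' [FORCE]. ROWS is JSON, a list of rows, each a list of 3 entries, a list of its own where there are three numbers: the closure, from 0 (fully open) to 1 (shut), then the shift along the world's x, y, z in cm, then the turn, a rotation vector about the world's x, y, z in rad. A call has 1 to 12 rows; each row shifts and turns the commanded pose from where the row before left it; what a row does not reach is not made up. A row lasts 1/12 s, in which the tool goes at most 41.7 mm and 7.16 degrees, less where a joint would pass 70% of its speed; a pose out of reach is approached as far as the arm can. A call with a gripper value outside its range is refused whole. The fingers move at their own pace and stop on an object; FORCE is the grip in N (left out, the last holds). Time passes only in rows, so rows that do not move let the fingers close. It gives the time, the measured TCP pose, the force and the opening at its end, in the units of the state.
- telemetry.get_obs(): the state, without advancing time (a new reading comes with each control period).
- viewer.camera(name): name is "scene" or "side" or "wrist"; returns a dict with "frame" (384x512x3 uint8, red, green, blue), "intrinsics" (3x3 intrinsics, pixels), "k1" (the pictures are not rectified: a ray, as slopes to the right and down, at radius r is drawn at 1 + k1 r^2 times it, then the intrinsics apply), "cam_to_world" (4x4, takes a point from camera to world coordinates). Camera axes: x right, y up, looking along -z (the intrinsics and any distortion apply to the point x, -y, -z); pixel columns grow to the right and rows downward; lengths in m; the calibration is good to about 2 mm. A picture is of the moment at which its call begins. There is no depth.
- manip.hand_in(): hands the job in, once; it reports no verdict.
Trained networks look in a picture, given as the dict that the camera call returned (one of the last four; its "shot" number tells which), for a name from the list of things; names that differ only in an ending like _2 or _b are one class to them, and where a whole thing is asked for, a point or a joint stands for the part that bears it (a point fixed in the world has none). Each returns a list of dicts, best first, with "conf" (0 to 1); they miss things now and then, are a little off and sometimes report something else, mostly with a low value. They report only what shows in the picture. A call takes as long as a camera call.
- spot_in(thing, picture): "location" ([x, y, z] in m, in the coordinates of the camera as it stood for that picture, good to about 4 mm: the middle of the surface that is visible of it).
- mark_of(thing, picture): "location" ([x, y, z] in m, in the coordinates of the camera as it stood for that picture, good to about 4 mm: a listed point, or the origin of a listed thing).
The state is a dict: "clock": time; "joint_pos": joint angles; "joint_velocities": joint speeds; "tau": joint torques, N m; "position": TCP position; "ee_rot": TCP orientation; "ft_force": force on the tool from outside, world axes, zero at the start; "torque": the same for the moment, N m; "grip_width": opening from 0.0 (shut) to 1.0 (fully open).
Only numpy, scipy, OpenCV 4.12 (cv2) and the standard library are available. Lean on these libraries where they do the work, as an engineer would, in place of code of your own. Each camera call takes 0.05 s, during which the arm holds its last target. There are 200 camera calls.

TASK

Lay the two film-wrapped butter bars flat in the open drawer of the small wooden drawer unit, one on each side of its low divider, the same way up as they lie now. Then push the drawer fully home so that it passes its detent and stays seated, and leave the other goods where they are.

Things in the scene. Friction and masses are not known exactly. Their poses are not given: they have to be found in the camera images.
- bar_a: film-wrapped butter bar, 57 x 101 x 25 mm (x, y, z), 40 g; pale rectangular pack with crimped ends lying on the table; origin at the centre of its underside, long side along its own y; grasp across its 57 mm width, and low: it is pillow-shaped, widest only 6 to 14 mm above its underside, so fingertips higher than that slip off. The two bars and the pale ring cake on the table swap places from start to start.
- bar_b: second film-wrapped butter bar, same size and frame as bar_a
- drawer_unit: wooden drawer unit with one drawer, fixed to the table; 170 deep x 240 wide x 85 mm high (x, y, z); origin at the centre of its underside, its own -x is the front (toward the robot), its position and yaw vary; its front face lies at x = -85 mm and the roof over the drawer has its underside 75 mm above the table
- stock_drawer (a joint): drawer opening in m along the unit's own -x: 0 fully home, starts at about 0.125 to 0.145. Slides with about 1.5 N friction; a sprung detent resists between 18 and 8 mm (it takes a push of about 10 to 17 N to pass it), then pulls the drawer in to 0 and holds it. The drawer is level.
- lane_left (a point): centre of the drawer floor's left half (unit's +y side), on the floor, 18 mm above the table; moves with the drawer, axes as the unit's (x into the unit, y left, z up). Each half is 150 mm long (x) and 104 mm wide (y), sides 30 mm high, the divider between the halves 12 mm high and 4 mm thick; with the drawer open by q, the front q of the 150 mm length is out from under the roof
- lane_right (a point): the same for the drawer floor's right half (unit's -y side)
- drawer_front (a point): point in the middle of the outer face of the white drawer front panel, 45 mm above the table; panel 236 wide, from 7 to 77 mm above the table, 12 mm thick; axes as the unit's, x points into the unit. A brass pull lip 110 mm wide sticks out 11 mm from the panel in the middle of its upper edge, 61 to 73 mm above the table
- ring_pale: bystander: pale ring cake in a film bag, 90 x 94 x 25 mm, on the table, origin at the centre of its underside
- ring_dark: bystander: dark ring cake in a film bag, 90 x 94 x 24 mm, on the table, origin at the centre of its underside
- ring_top: bystander: pale ring cake in a film bag, 90 x 94 x 25 mm, lying on top of the drawer unit, origin at the centre of its underside
- tin: bystander: upright tin, 58 mm across, 72 mm high, on the table, origin at the centre of its underside
- ball: bystander: woven rattan ball, about 60 mm, on the table, origin at the bottom centre

How it is judged:
By the outcome, as a careful person would: the job done as asked, in the order asked, and still so for the second after the job is handed in, with the robot touching nothing.
It also fails if it takes over 70 s, if anything falls off the work surface, if the arm or the gripper's body presses on something with over 40 N, if the wrist force passes 120 N, or if a joint passes its speed limit or range.

## Working session

There is one attempt and no reset: what is moved stays moved. The work goes in short steps, Python scripts to look and compute and a shell command to move; the robot and the scene stay as the last step left them, time stands still between calls to the robot, and variables do not carry over. Pictures are saved under pics/ and viewed, about 8 in all and at most 12, crops included, and the job is handed in when it is done.

```bash
mkdir -p pics; cat > h.py <<'E'
import numpy as np, cv2
from workcell import telemetry, viewer, manip, spot_in, mark_of
def w(p,l): return (p["cam_to_world"]@np.r_[l,1])[:3]
def find(f,n,p,k=3,c=0.2):
    for d in f(n,p)[:k]:
        if d["conf"]>c: print(p.get("name",""),f.__name__,n,round(d["conf"],2),np.round(w(p,d["location"]),3))
def snap(n,f=None):
    p=viewer.camera(n)
    if f: cv2.imwrite("pics/"+f,p["frame"][:,:,::-1])
    return p
def proj(p,X):
    c=np.linalg.inv(p["cam_to_world"])@np.r_[X,1]; s=np.array([c[0],-c[1]])/-c[2]
    s=s*(1+p["k1"]*(s@s)); K=p["intrinsics"]; return (K@np.r_[s,1])[:2]
def unproj(p,u,v,z):
    K=p["intrinsics"]; d=np.linalg.solve(K,[u,v,1.])[:2]; s=d.copy()
    for _ in range(20): s=d/(1+p["k1"]*(s@s))
    R=p["cam_to_world"]; r=R[:3,:3]@np.array([s[0],-s[1],-1]); o=R[:3,3]
    return o+r*(z-o[2])/r[2]
E
python3 - <<'E'
from h import *
o=telemetry.get_obs(); print({k:np.round(v,3) for k,v in o.items()})
for n in("scene","side"):
    p=snap(n,n+"0.png"); print(n,np.round(p["cam_to_world"],2).tolist())
    for t in("bar_a","drawer_unit","lane_left","lane_right","drawer_front","ring_pale","ring_dark","tin","ball"): find(mark_of,t,p)
E
```

```text
{'clock': np.float64(0.0), 'joint_pos': array([ 1.091,  0.333, -0.065,  1.461,  0.022,  1.35 , -0.089]), 'joint_velocities': array([-0.   ,  0.002, -0.   ,  0.   , -0.001,  0.   , -0.001]), 'tau': array([ 2.0000e-03, -6.2544e+01,  5.0000e-02, -3.9160e+01,  1.6000e-02,
        1.0000e-02,  0.0000e+00]), 'position': array([ 0.276, -0.561,  0.231]), 'ee_rot': array([ 0.374,  0.601, -0.374,  0.6  ]), 'ft_force': array([-0.267,  0.183, -0.941]), 'torque': array([ 0.001,  0.041, -0.011]), 'grip_width': np.float64(1.003)}
scene [[-0.85, 0.24, -0.46, -0.12], [-0.52, -0.4, 0.75, 1.12], [-0.01, 0.88, 0.47, 0.79], [0.0, 0.0, 0.0, 1.0]]
 call bar_a 0.69 [ 0.633 -0.307 -0.   ]
 call bar_a 0.5 [ 0.402 -0.351  0.002]
 call drawer_unit 0.83 [ 0.678 -0.067  0.003]
 call lane_left 0.6 [ 0.529 -0.016  0.021]
 call lane_left 0.25 [ 0.702 -0.028  0.082]
 call lane_right 0.72 [ 0.525 -0.116  0.017]
 call drawer_front 0.94 [ 0.439 -0.067  0.047]
 call ring_pale 0.97 [ 0.46   0.386 -0.002]
 call ring_dark 0.85 [0.623 0.217 0.001]
 call tin 0.72 [ 0.68   0.368 -0.   ]
 call tin 0.36 [0.624 0.215 0.003]
side [[1.0, 0.01, -0.03, 0.51], [-0.03, 0.68, -0.73, -1.29], [0.01, 0.73, 0.68, 1.24], [0.0, 0.0, 0.0, 1.0]]
 call bar_a 0.71 [ 0.632 -0.303  0.003]
 call bar_a 0.69 [ 0.401 -0.344 -0.001]
 call drawer_unit 0.71 [ 0.676 -0.062  0.003]
 call lane_left 0.72 [ 0.527 -0.007  0.02 ]
 call lane_right 0.65 [ 0.529 -0.114  0.014]
 call lane_right 0.64 [ 0.4   -0.343  0.002]
 call drawer_front 0.95 [ 0.441 -0.063  0.046]
 call ring_dark 0.79 [0.625 0.22  0.001]
 call ring_dark 0.74 [ 0.703 -0.028  0.088]
 call ring_dark 0.58 [ 0.691 -0.426 -0.004]
 call tin 0.68 [0.672 0.367 0.003]
 call ball 0.56 [ 0.692 -0.427 -0.001]
```

View pics/side0.png

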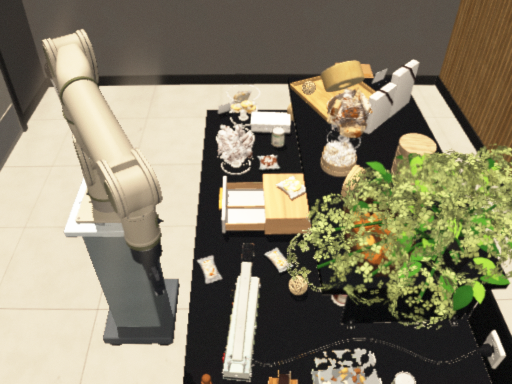

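View pics/scene0.png

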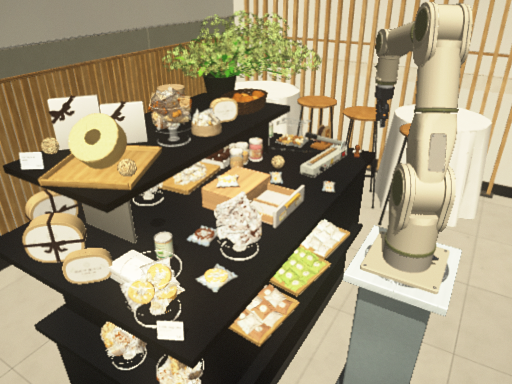

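The side view shows the bars at about (208,268) and (277,260), the open drawer at (243,205), and the ball at (298,285). The scene view agrees, with the drawer open towards the robot. I'll move above the nearer bar and look with the wrist camera.

```bash
python3 -m crank '[[0,[1.6,2.7,0],[0,0,0]],[0,[1.6,2.7,0],[0,0,0]],[0,[1.6,2.7,0],[0,0,0]],[0,[1.6,2.7,0],[0,0,0]],[0,[1.6,2.7,0],[0,0,0]],[0,[1.6,2.7,0],[0,0,0]],[0,[1.6,2.7,0],[0,0,0]],[0,[1.4,2.7,0],[0,0,0]],[0,[0,0,0],[0,0,0]],[0,[0,0,0],[0,0,0]]]' 40
cat > l.py <<'E'
import sys
from h import *
from scipy.spatial.transform import Rotation as R
o=telemetry.get_obs(); M=R.from_quat(o["ee_rot"]).as_matrix()
print("t",round(o["clock"],2),"pos",np.round(o["position"],4),"x",np.round(M[:,0],3),"z",np.round(M[:,2],3),"jaw yaw",round(np.arctan2(M[1,2],M[0,2]),3),"F",np.round(o["ft_force"],1),"g",round(float(o["grip_width"]),3),"q7",np.round(o["joint_pos"],2))
E
python3 - <<'E'
import l
from h import *
p=snap("wrist","w1.png"); print(np.round(p["cam_to_world"],3).tolist())
find(mark_of,"bar_a",p)
E
```

```text
clock: 1.83
position: [0.4028, -0.3435, 0.2317]
ee_rot: [0.373, 0.601, -0.373, 0.601]
ft_force: [-1.1, -0.6, 0.0]
grip_width: 1.003
t 1.83 pos [ 0.4028 -0.3435  0.2317] x [ 0.001 -0.    -1.   ] z [ 0.444 -0.896  0.001] jaw yaw -1.11 F [-1.1 -0.6  0. ] g 1.003 q7 [ 0.83  0.13 -0.23  1.7   0.03  1.31 -0.52]
[[0.443, 0.854, 0.272, 0.472], [-0.896, 0.422, 0.136, -0.308], [0.002, -0.304, 0.953, 0.373], [0.0, 0.0, 0.0, 1.0]]
 call bar_a 0.66 [ 0.398 -0.341 -0.001]
```

View pics/w1.png

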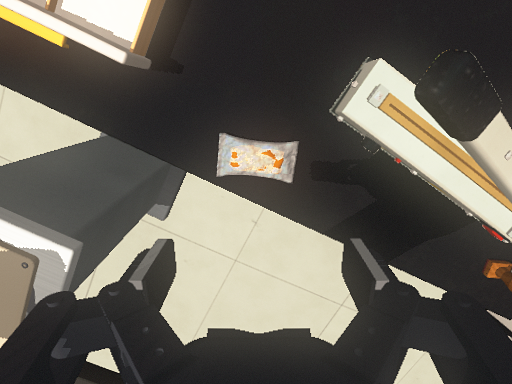

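The bar is in the middle of the frame, corners about (219,134), (298,143), (293,182) and (217,177), with its long axis nearly along the image row. The table edge runs just beside it.

```bash
python3 - <<'E'
from h import *
p=snap("wrist")
c=np.array([unproj(p,u,v,.010)[:2] for u,v in((219,134),(298,143),(293,182),(217,177))])
print(c.round(4)); e1=(c[0]+c[3])/2; e2=(c[1]+c[2])/2; d=e2-e1
print("len",np.linalg.norm(d),"centre",(e1+e2)/2,"yaw long",np.arctan2(d[1],d[0]), "w",np.linalg.norm(c[0]-c[3]),np.linalg.norm(c[1]-c[2]))
p=snap("side"); print([proj(p,np.r_[x,0.01]).round(0) for x in c])
find(mark_of,"lane_left",p);find(mark_of,"lane_right",p)
E
```

```text
[[ 0.4055 -0.2886]
 [ 0.4388 -0.3824]
 [ 0.3908 -0.4009]
 [ 0.3533 -0.3087]]
len 0.0995016927018045 centre [ 0.39710777 -0.34512783] yaw long -1.2075233339193363 w 0.0559576899803764 0.05150804894032948
[array([211., 256.]), array([220., 278.]), array([206., 283.]), array([196., 261.])]
 call lane_left 0.79 [ 0.525 -0.009  0.024]
 call lane_left 0.73 [0.673 0.369 0.001]
 call lane_right 0.96 [ 0.529 -0.113  0.017]
```

```bash
python3 -m crank '[[0,[-0.1,0,-1],[0,0,0.1225]],[0,[-0.1,0,-1],[0,0,0.1225]],[0,[-0.1,0,-1],[0,0,0.1225]],[0,[-0.1,0,-1],[0,0,0.1225]],[0,[-0.1,0,-1],[0,0,0.1225]],[0,[0,0,-1],[0,0,0.1225]],[0,[0,0,-1],[0,0,0.1225]],[0,[0,0,-1],[0,0,0.1225]],[0,[0,0,-1],[0,0,0.1225]],[0,[0,0,-1],[0,0,0.1225]],[0,[0,0,-1],[0,0,0.1225]],[0,[0,0,0],[0,0,0.1225]]]' >/dev/null
python3 - <<'E'
import l
from h import *
p=snap("wrist","w2.png"); find(mark_of,"bar_a",p)
E
```

```text
t 3.13 pos [ 0.3954 -0.3449  0.1193] x [-0.002  0.002 -1.   ] z [ 0.936  0.353 -0.001] jaw yaw 0.361 F [-0.9  0.4  0.2] g 1.0 q7 [ 0.94  0.23 -0.35  1.84  0.09  1.08  0.92]
 call bar_a 0.78 [ 0.397 -0.343 -0.   ]
 call bar_a 0.65 [ 0.636 -0.303 -0.001]
```

View pics/w2.png

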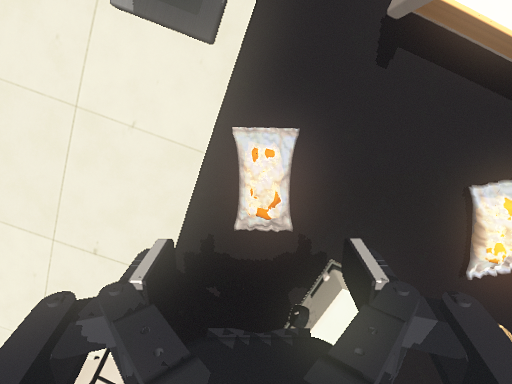

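The jaws straddle bar 1 squarely, with the bar at columns 234–298 and the finger midpoint near 260. I'll descend, close gently and check.

```bash
python3 -m crank '[[0,[0,0,-3],[0,0,0]],[0,[0,0,-3],[0,0,0]],[0,[0,0,-3],[0,0,0]],[0,[0.1,0,-2],[0,0,0]],[0,[0.1,0,-0.7],[0,0,0]],[0,[0,0,0],[0,0,0]],[0.4,[0,0,0],[0,0,0]],[0.6,[0,0,0],[0,0,0]],[0.6,[0,0,0],[0,0,0]],[0.6,[0,0,0],[0,0,0]],[0.6,[0,0,0],[0,0,0]],[0.6,[0,0,0],[0,0,0]]]' 40
python3 - <<'E'
import l
E
```

```text
clock: 4.23
position: [0.3999, -0.3458, 0.0066]
ee_rot: [-0.126, 0.695, 0.124, 0.697]
ft_force: [-1.3, 1.2, 9.4]
grip_width: 0.627
t 4.23 pos [ 0.3999 -0.3458  0.0066] x [ 0.002 -0.002 -1.   ] z [0.938 0.348 0.002] jaw yaw 0.355 F [-1.3  1.2  9.4] g 0.627 q7 [ 0.91  0.39 -0.33  1.92  0.16  0.85  0.85]
```

```bash
python3 -m crank '[[0.6,[0,0,1],[0,0,0]],[0.6,[0,0,2],[0,0,0]],[0.6,[0,0,3],[0,0,0]],[0.6,[0,0,3],[0,0,0]],[0.6,[0,0,3],[0,0,0]],[0.6,[0,0,0],[0,0,0]]]' 40
python3 - <<'E'
import l
from h import *
p=snap("wrist","w3.png"); find(mark_of,"bar_a",p)
p=snap("side"); find(mark_of,"bar_a",p);find(mark_of,"drawer_front",p);find(mark_of,"ring_top",p)
E
```

```text
clock: 4.73
position: [0.4015, -0.347, 0.1317]
ee_rot: [-0.128, 0.694, 0.122, 0.698]
ft_force: [1.4, -0.9, -0.5]
grip_width: 0.628
t 4.73 pos [ 0.4015 -0.347   0.1317] x [ 0.008 -0.007 -1.   ] z [0.937 0.348 0.005] jaw yaw 0.356 F [ 1.4 -0.9 -0.5] g 0.628 q7 [ 0.94  0.22 -0.35  1.83  0.09  1.1   0.91]
 call bar_a 0.66 [ 0.633 -0.304 -0.002]
 call bar_a 0.6 [ 0.397 -0.341  0.123]
 call bar_a 0.24 [ 0.69  -0.426 -0.003]
 call bar_a 0.86 [ 0.4   -0.35   0.121]
 call bar_a 0.84 [ 0.63  -0.306  0.002]
 call drawer_front 0.83 [ 0.44  -0.061  0.044]
 call ring_top 0.86 [ 0.701 -0.03   0.089]
```

View pics/w3.png

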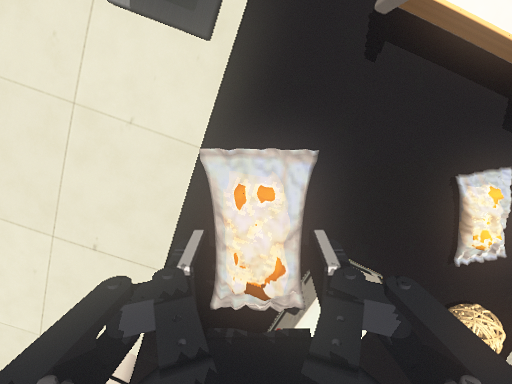

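Bar 1 is held squarely between the jaws at about columns 205–318. The second bar is at (483,215) and the ball at (478,322). Next I'll carry it above the drawer and look there.

```bash
python3 -m crank '[[0.6,[0,1,1.5],[0,0,0.12]],[0.6,[0,3,1],[0,0,0.12]],[0.6,[1,3,1],[0,0,0.12]],[0.6,[1,3,1],[0,0,0.12]],[0.6,[1,3,1],[0,0,0.12]],[0.6,[1,3,1],[0,0,0.12]],[0.6,[1,3,1],[0,0,0.12]],[0.6,[1,3,0],[0,0,0.12]],[0.6,[1,3,0],[0,0,0.12]],[0.6,[1,3,0],[0,0,0.12]],[0.6,[1,2,0],[0,0,0.015]],[0.6,[0,0,0],[0,0,0]]]' >/dev/null
python3 - <<'E'
import l
from h import *
p=snap("wrist","w4.png")
for t in("bar_a","lane_left","lane_right","drawer_front","drawer_unit"): find(mark_of,t,p)
E
```

```text
t 6.03 pos [ 0.4896 -0.0398  0.1989] x [-0.     0.002 -1.   ] z [-0.008  1.     0.002] jaw yaw 1.579 F [-0.4  0.6 -0.7] g 0.626 q7 [ 0.66  0.11 -0.71  1.82  0.08  1.24  1.51]
 call bar_a 0.91 [ 0.482 -0.039  0.19 ]
 call bar_a 0.67 [ 0.636 -0.304 -0.005]
 call lane_left 0.49 [ 0.637 -0.301 -0.002]
 call lane_right 0.78 [ 0.524 -0.114  0.017]
 call drawer_front 0.55 [ 0.439 -0.062  0.041]
```

View pics/w4.png

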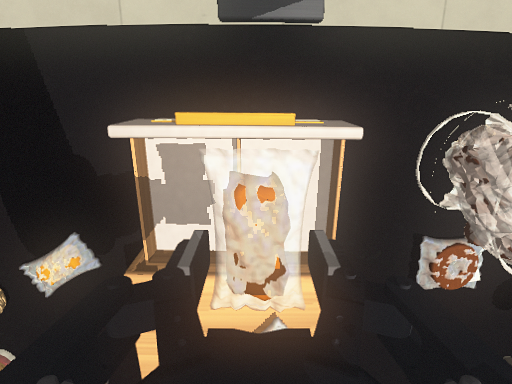

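The bar hangs over the drawer. The panel spans columns 108–362 at about row 130, the divider is at column 237, and the drawer sides are at columns 133–145 and 343. The unit looks almost square to the image.

```bash
python3 - <<'E'
from h import *
p=snap("wrist")
for n,u,v,z in(("panelL",108,127,.077),("panelR",362,127,.077),("panelLin",108,137,.077),("panelRin",362,138,.077),("sideL top",132,140,.048),("sideR top",344,140,.048),("sideL floor",147,140,.018),("sideR floor",338,140,.018),("divider",238,140,.03),("roof corner",130,276,.085),("lipL",176,113,.073),("lipR",295,114,.073)): print(n,unproj(p,u,v,z).round(4))
g=p["frame"].copy()
print("cam",p["cam_to_world"][:3,3].round(3))
E
```

```text
panelL [ 0.4379 -0.1826  0.077 ]
panelR [0.439  0.0476 0.077 ]
panelLin [ 0.447 -0.184  0.077]
panelRin [0.4489 0.0486 0.077 ]
sideL top [ 0.4543 -0.1747  0.048 ]
sideR top [0.4552 0.0407 0.048 ]
sideL floor [ 0.459  -0.1709  0.018 ]
sideR floor [0.4599 0.0428 0.018 ]
divider [ 0.4578 -0.0679  0.03  ]
roof corner [ 0.5903 -0.1804  0.085 ]
lipL [ 0.4265 -0.1202  0.073 ]
lipR [ 0.4279 -0.0129  0.073 ]
cam [ 0.41  -0.045  0.34 ]
```

```bash
python3 -m crank '[[0.6,[1.2,0.9,0],[0,0,-0.014]],[0.6,[1.2,0.9,-1],[0,0,0]],[0.6,[1.1,0.9,-2],[0,0,0]],[0.6,[0,0,-3],[0,0,0]],[0.6,[0,0,-3],[0,0,0]],[0.6,[0,0,-2],[0,0,0]],[0.6,[0,0,0],[0,0,0]],[0.6,[0,0,0],[0,0,0]]]' >/dev/null
python3 - <<'E'
import l
from h import *
p=snap("wrist","w5.png")
for t in("bar_a","lane_left"): find(mark_of,t,p)
E
```

```text
t 7.05 pos [ 0.5231 -0.0184  0.0891] x [-0.002  0.    -1.   ] z [0.015 1.    0.   ] jaw yaw 1.556 F [ 1.1 -0.5  0.4] g 0.625 q7 [ 0.56  0.32 -0.7   1.86  0.24  1.04  1.32]
 call bar_a 0.6 [ 0.52  -0.014  0.08 ]
```

View pics/w5.png

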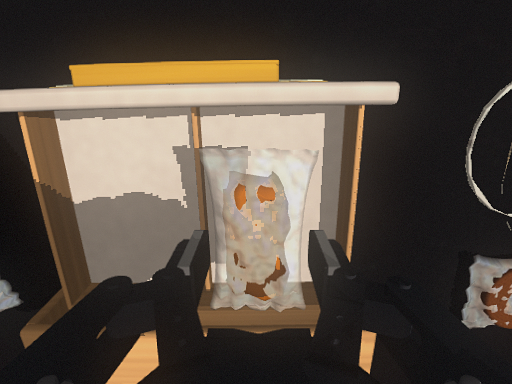

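The bar sits just right of the divider (column 197) and inside the right side wall (column 355). It needs about 5 mm more +y before I lower it.

```bash
python3 -m crank '[[0.6,[0.2,0.5,-1],[0,0,0.01]],[0.6,[0,0,-1.5],[0,0,0]],[0.6,[0,0,-1.5],[0,0,0]],[0.6,[0,0,-1.3],[0,0,0]],[0.6,[0,0,-0.7],[0,0,0]],[0.6,[0,0,0],[0,0,0]],[0.6,[0,0,0],[0,0,0]]]'
python3 - <<'E'
import l
E
```

```text
clock: 7.78
position: [0.5258, -0.0127, 0.0294]
ee_rot: [-0.499, 0.501, 0.499, 0.501]
ft_force: [-0.2, 0.6, -0.3]
grip_width: 0.628
t 7.78 pos [ 0.5258 -0.0127  0.0294] x [-0.  0. -1.] z [0.004 1.    0.   ] jaw yaw 1.567 F [-0.2  0.6 -0.3] g 0.628 q7 [ 0.51  0.41 -0.67  1.9   0.31  0.94  1.27]
```

Now lower 4 mm, release partway and lift.

```bash
python3 -m crank '[[0.6,[0,0,-0.4],[0,0,0]],[0.6,[0,0,0],[0,0,0]],[0.25,[0,0,0],[0,0,0]],[0.25,[0,0,0],[0,0,0]],[0.25,[0,0,0],[0,0,0]],[0.25,[0,0,0.5],[0,0,0]],[0.25,[0,0,2],[0,0,0]],[0.25,[0,0,3],[0,0,0]],[0.25,[0,0,4],[0,0,0]],[0.25,[-1,0,4],[0,0,0]],[0,[-2,0,3],[0,0,0]],[0,[-1,0,0],[0,0,0]]]'
python3 - <<'E'
import l
from h import *
p=snap("wrist","w6.png")
for t in("bar_a","lane_left","lane_right","drawer_front"): find(mark_of,t,p)
E
```

```text
clock: 8.78
position: [0.4874, -0.012, 0.1967]
ee_rot: [-0.502, 0.499, 0.497, 0.502]
ft_force: [1.1, 0.6, 0.1]
grip_width: 0.994
t 8.78 pos [ 0.4874 -0.012   0.1967] x [ 0.008 -0.001 -1.   ] z [ 0.003  1.    -0.001] jaw yaw 1.568 F [1.1 0.6 0.1] g 0.994 q7 [ 0.64  0.1  -0.74  1.84  0.08  1.22  1.44]
 call bar_a 0.89 [ 0.634 -0.301 -0.001]
 call bar_a 0.62 [ 0.522 -0.008  0.018]
 call lane_right 0.62 [ 0.525 -0.111  0.014]
 call lane_right 0.36 [ 0.524 -0.01   0.016]
 call drawer_front 0.79 [ 0.444 -0.062  0.045]
```

View pics/w6.png

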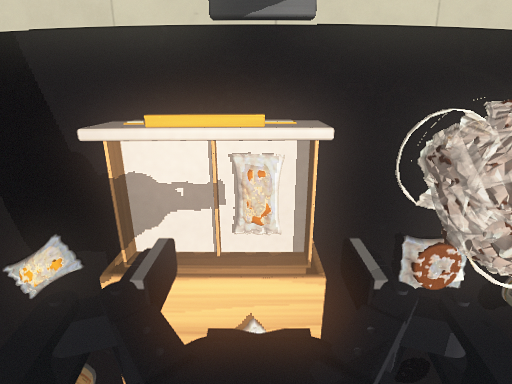

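Bar 1 lies flat in the left lane, right of the divider, at about (258,195). Bar 2 is at (42,266) with its long ends near (15,283) and (70,249).

```bash
python3 - <<'E'
from h import *
p=snap("wrist")
a=unproj(p,15.5,283,.01);b=unproj(p,70,249,.01);d=b-a
print(a,b,(a+b)/2,np.linalg.norm(d),"long yaw",np.arctan2(d[1],d[0]))
print("lip",unproj(p,145,121,.067),unproj(p,265,121,.067), "div",unproj(p,214,142,.03),unproj(p,218,255,.03))
E
```

```text
[ 0.64781243 -0.34507704  0.01      ] [ 0.59410694 -0.25494304  0.01      ] [ 0.62095969 -0.30001004  0.01      ] 0.10492100423728329 long yaw 2.108151747567657
lip [ 0.43021625 -0.11483219  0.067     ] [ 0.43117512 -0.00671056  0.067     ] div [ 0.45568866 -0.05910411  0.03      ] [ 0.58978904 -0.0614031   0.03      ]
```

```bash
python3 -m crank '[[0,[0,-3,0],[0,0,-0.115]],[0,[1.5,-3.2,0],[0,0,-0.115]],[0,[1.6,-3.2,0],[0,0,-0.115]],[0,[1.6,-3.2,0],[0,0,-0.115]],[0,[1.6,-3.2,0],[0,0,-0.115]],[0,[1.6,-3.2,-1],[0,0,-0.115]],[0,[1.6,-3.2,-1],[0,0,-0.115]],[0,[1.6,-3.2,-2],[0,0,-0.115]],[0,[1.6,-2.7,-2],[0,0,-0.11]],[0,[1.6,-1,-2],[0,0,0]],[0,[0.2,0,0],[0,0,0]],[0,[0,0,0],[0,0,0]]]' 40 >/dev/null
python3 - <<'E'
import l
from h import *
p=snap("wrist","w7.png"); find(mark_of,"bar_a",p)
E
```

```text
t 10.08 pos [ 0.6303 -0.3032  0.1067] x [-0.004  0.003 -1.   ] z [ 0.859  0.512 -0.002] jaw yaw 0.538 F [0.5 0.1 0. ] g 0.997 q7 [ 0.66  0.62 -0.41  1.36  0.24  1.22  0.77]
 call bar_a 0.7 [ 0.637 -0.304 -0.001]
```

View pics/w7.png

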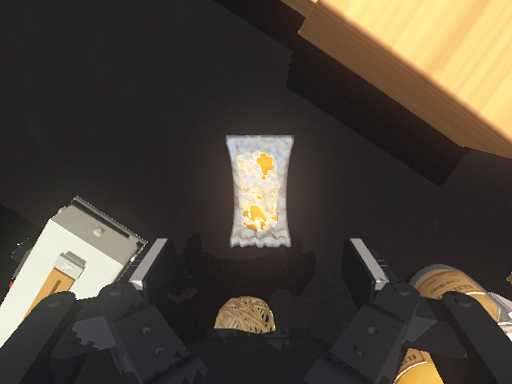

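Bar 2 is centred between the jaws (columns 228–293), with the ball at (245,312) behind. A tan object shows at (455,285), so I'll check how far it is from the right finger.

```bash
python3 - <<'E'
from h import *
p=snap("wrist")
for z in(0,.05,.1): print(z,unproj(p,412,290,z).round(3),unproj(p,440,265,z).round(3))
print(unproj(p,261,191,.01).round(4))
E
```

```text
0 [ 0.83  -0.321  0.   ] [ 0.835 -0.283  0.   ]
0.05 [ 0.782 -0.304  0.05 ] [ 0.787 -0.273  0.05 ]
0.1 [ 0.735 -0.287  0.1  ] [ 0.738 -0.264  0.1  ]
[ 0.6348 -0.3049  0.01  ]
```

```bash
python3 -m crank '[[0,[0.3,-0.1,-3],[0,0,0]],[0,[0,0,-3],[0,0,0]],[0,[0,0,-2.5],[0,0,0]],[0,[0,0,-1.3],[0,0,0]],[0,[0,0,-0.4],[0,0,0]],[0,[0,0,0],[0,0,0]],[0.4,[0,0,0],[0,0,0]],[0.6,[0,0,0],[0,0,0]],[0.6,[0,0,0],[0,0,0]],[0.6,[0,0,0],[0,0,0]],[0.6,[0,0,0],[0,0,0]],[0.6,[0,0,0],[0,0,0]]]' 40
python3 -m crank '[[0.6,[0,0,1],[0,0,0]],[0.6,[0,0,2],[0,0,0]],[0.6,[0,0,3],[0,0,0]],[0.6,[0,0,3],[0,0,0]],[0.6,[0,0,3],[0,0,0]],[0.6,[0,0,3],[0,0,0]],[0.6,[0,0,3],[0,0,0]],[0.6,[0,0,0],[0,0,0]]]'
python3 - <<'E'
import l
from h import *
p=snap("wrist"); find(mark_of,"bar_a",p)
p=snap("side"); find(mark_of,"bar_a",p)
E
```

```text
clock: 11.23
position: [0.6347, -0.3054, 0.0107]
ee_rot: [-0.188, 0.681, 0.187, 0.683]
ft_force: [-1.3, 0.6, 8.0]
grip_width: 0.579
clock: 11.9
position: [0.6365, -0.3058, 0.197]
ee_rot: [-0.19, 0.679, 0.185, 0.685]
ft_force: [-0.0, -0.4, 0.6]
grip_width: 0.398
t 11.9 pos [ 0.6365 -0.3058  0.197 ] x [ 0.01  -0.004 -1.   ] z [0.859 0.511 0.007] jaw yaw 0.537 F [-0.  -0.4  0.6] g 0.398 q7 [ 0.66  0.56 -0.42  1.25  0.22  1.37  0.79]
 call bar_a 0.88 [ 0.633 -0.303 -0.003]
 call bar_a 0.77 [ 0.526 -0.014  0.017]
 call bar_a 0.72 [ 0.635 -0.303  0.004]
```

The grip was too high and slipped off; bar 2 is still in place. I'll retry lower.

```bash
python3 -m crank '[[0,[0,0,-3],[0,0,0]],[0,[0,0,-3],[0,0,0]],[0,[0,0,-3],[0,0,0]],[0,[0,0,0],[0,0,0]],[0,[0,0,0],[0,0,0]]]' >/dev/null
python3 - <<'E'
import l
from h import *
p=snap("wrist","w8.png"); find(mark_of,"bar_a",p)
E
```

```text
t 12.52 pos [ 0.6323 -0.3044  0.0963] x [-0.004  0.002 -1.   ] z [ 0.859  0.512 -0.002] jaw yaw 0.537 F [-0.  -0.1  0.8] g 1.001 q7 [ 0.66  0.63 -0.4   1.36  0.25  1.21  0.77]
 call bar_a 0.6 [ 0.637 -0.303 -0.001]
```

View pics/w8.png

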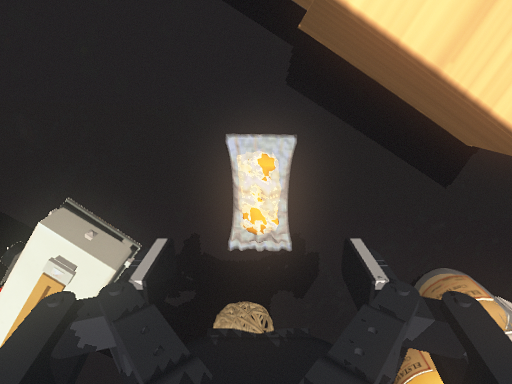

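Bar 2 hasn't moved (columns 227–296, centre about (261,192)). I'll descend to about 3 mm and check the pose before closing.

```bash
python3 -m crank '[[0,[0.2,0,-3],[0,0,0]],[0,[0,0,-3],[0,0,0]],[0,[0,0,-2],[0,0,0]],[0,[0,0,-0.9],[0,0,0]],[0,[0,0,-0.3],[0,0,0]],[0,[0,0,0],[0,0,0]],[0,[0,0,0],[0,0,0]]]'
```

```text
clock: 13.2
position: [0.637, -0.3054, 0.0087]
ee_rot: [-0.188, 0.681, 0.187, 0.683]
ft_force: [1.1, -0.1, -0.9]
grip_width: 1.001
```

```bash
python3 -m crank '[[0,[0,0,-0.6],[0,0,0]],[0,[0,0,0],[0,0,0]],[0.2,[0,0,0],[0,0,0]],[0.3,[0,0,0],[0,0,0]],[0.5,[0,0,0],[0,0,0]],[0.6,[0,0,0],[0,0,0]],[0.6,[0,0,0],[0,0,0]],[0.6,[0,0,0],[0,0,0]],[0.6,[0,0,0],[0,0,0]]]' 40
python3 -m crank '[[0.6,[0,0,0.5],[0,0,0]],[0.6,[0,0,1],[0,0,0]],[0.6,[0,0,2],[0,0,0]],[0.6,[0,0,3],[0,0,0]],[0.6,[0,0,3],[0,0,0]],[0.6,[0,0,3],[0,0,0]],[0.6,[0,0,3],[0,0,0]],[0.6,[0,0,3],[0,0,0]],[0.6,[0,0,0],[0,0,0]]]'
python3 - <<'E'
from h import *
p=snap("wrist"); find(mark_of,"bar_a",p)
p=snap("side"); find(mark_of,"bar_a",p)
E
```

```text
clock: 13.95
position: [0.6361, -0.305, 0.001]
ee_rot: [-0.188, 0.681, 0.187, 0.682]
ft_force: [-1.3, 0.9, 5.9]
grip_width: 0.652
clock: 14.7
position: [0.6382, -0.3057, 0.1936]
ee_rot: [-0.19, 0.679, 0.185, 0.685]
ft_force: [0.8, 0.1, 0.5]
grip_width: 0.651
 call bar_a 0.84 [ 0.64  -0.301  0.193]
 call bar_a 0.66 [ 0.525 -0.014  0.018]
 call bar_a 0.62 [ 0.634 -0.304  0.192]
 call bar_a 0.25 [ 0.526 -0.008  0.02 ]
```

Bar 2 is held (both cameras put it at z≈0.193). Carry it to above the right lane.

```bash
python3 -m crank '[[0.6,[-1.2,2,0],[0,0,0.115]],[0.6,[-1.3,2,0],[0,0,0.115]],[0.6,[-1.3,2.1,0],[0,0,0.115]],[0.6,[-1.3,2.1,0],[0,0,0.115]],[0.6,[-1.3,2.1,0],[0,0,0.115]],[0.6,[-1.3,2.1,0],[0,0,0.115]],[0.6,[-1.3,2.1,0],[0,0,0.115]],[0.6,[-1.3,2.1,-1],[0,0,0.115]],[0.6,[-1.3,2.1,-2],[0,0,0.11]],[0.6,[0,0,-3],[0,0,0]],[0.6,[0,0,-3],[0,0,0]],[0.6,[0,0,-1],[0,0,0]]]' >/dev/null
python3 -m crank '[[0.6,[0,0,0],[0,0,0]]]' >/dev/null
python3 - <<'E'
import l
from h import *
p=snap("wrist","w9.png")
for t in("bar_a","lane_right"): find(mark_of,t,p)
E
```

```text
t 15.98 pos [ 0.5173 -0.1176  0.0823] x [-0.006  0.002 -1.   ] z [0.004 1.    0.002] jaw yaw 1.567 F [-0.1 -0.4 -0.6] g 0.655 q7 [ 0.72  0.35 -0.67  1.84  0.25  1.04  1.52]
 call bar_a 0.73 [ 0.523 -0.01   0.015]
 call bar_a 0.56 [ 0.519 -0.116  0.078]
```

View pics/w9.png

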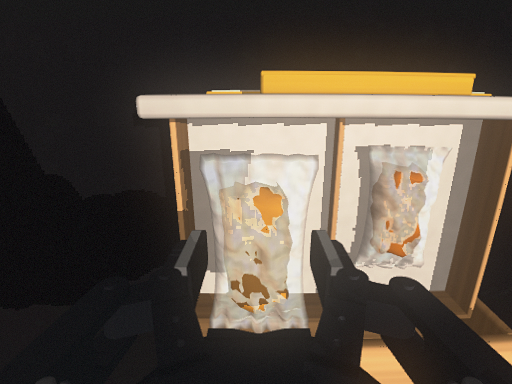

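Bar 2 is centred between the side wall (column 185) and the divider (column 333), and bar 1 lies flat in the other lane. Lower it.

```bash
python3 -m crank '[[0.6,[0.3,0,-1.5],[0,0,0]],[0.6,[0,0,-1.5],[0,0,0]],[0.6,[0,0,-1.5],[0,0,0]],[0.6,[0,0,-1],[0,0,0]],[0.6,[0,0,0],[0,0,0]],[0.6,[0,0,0],[0,0,0]]]'
```

```text
clock: 16.63
position: [0.5232, -0.118, 0.0311]
ee_rot: [-0.499, 0.501, 0.499, 0.501]
ft_force: [-0.4, 0.5, -0.6]
grip_width: 0.651
```

```bash
python3 -m crank '[[0.6,[0,0,-0.6],[0,0,0]],[0.6,[0,0,-0.3],[0,0,0]],[0.6,[0,0,0],[0,0,0]]]'
```

```text
clock: 16.88
position: [0.5226, -0.118, 0.0212]
ee_rot: [-0.499, 0.501, 0.499, 0.501]
ft_force: [0.5, 0.2, -0.1]
grip_width: 0.652
```

```bash
python3 -m crank '[[0.6,[0,0,-0.1],[0,0,0]],[0.25,[0,0,0],[0,0,0]],[0.25,[0,0,0],[0,0,0]],[0.25,[0,0,0],[0,0,0]],[0.25,[0,0,0.5],[0,0,0]],[0.25,[0,0,2],[0,0,0]],[0.25,[0,0,3],[0,0,0]],[0.25,[0,0,4],[0,0,0]],[0.25,[-1,0,4],[0,0,0]],[1,[-2,2,3],[0,0,0]],[1,[-3,3,0],[0,0,0]],[1,[0,0,0],[0,0,0]]]'
python3 - <<'E'
import l
from h import *
p=snap("wrist","w10.png")
for t in("bar_a","drawer_front"): find(mark_of,t,p)
p=snap("side")
for t in("bar_a","drawer_front"): find(mark_of,t,p)
E
```

```text
clock: 17.88
position: [0.4605, -0.0635, 0.1871]
ee_rot: [0.501, -0.5, -0.5, -0.499]
ft_force: [0.8, 1.2, -0.4]
grip_width: 0.332
t 17.88 pos [ 0.4605 -0.0635  0.1871] x [ 0.001 -0.002 -1.   ] z [-0.002  1.    -0.002] jaw yaw 1.572 F [ 0.8  1.2 -0.4] g 0.332 q7 [ 0.78  0.06 -0.76  1.89  0.05  1.2   1.58]
 call bar_a 0.83 [ 0.523 -0.114  0.017]
 call bar_a 0.55 [ 0.52  -0.009  0.02 ]
 call drawer_front 0.57 [ 0.438 -0.061  0.043]
 call bar_a 0.84 [ 0.525 -0.013  0.02 ]
 call bar_a 0.54 [ 0.521 -0.118  0.023]
 call drawer_front 0.66 [ 0.691 -0.426  0.001]
```

View pics/w10.png

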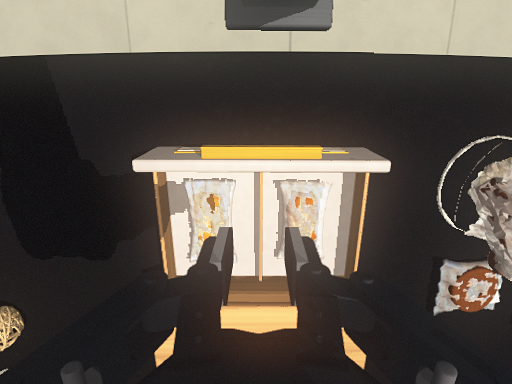

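Both bars lie flat, one each side of the divider (bars at about (210,220) and (303,218), divider at column 261). The fingers are still closing. I'll move in front of the drawer.

```bash
python3 -m crank '[[1,[-2.5,0,0],[0,0,0]],[1,[-2.5,0,0],[0,0,0]],[1,[-1.5,0,0],[0,0,0]],[1,[0,0,0],[0,0,0]],[1,[0,0,0],[0,0,0]]]'
```

```text
clock: 18.6
position: [0.3983, -0.069, 0.1853]
ee_rot: [-0.499, 0.501, 0.499, 0.501]
ft_force: [0.3, -0.4, -1.2]
grip_width: 0.002
```

```bash
python3 -m crank '[[1,[0,0.2,-3],[0,0,0]],[1,[0,0,-3],[0,0,0]],[1,[0,0,-3],[0,0,0]],[1,[0,0,-3],[0,0,0]],[1,[0,0,-1.5],[0,0,0]],[1,[0,0,0],[0,0,0]],[1,[0,0,0],[0,0,0]]]'
python3 - <<'E'
import l
E
```

```text
clock: 19.18
position: [0.3987, -0.0659, 0.05]
ee_rot: [-0.498, 0.501, 0.5, 0.501]
ft_force: [0.0, 0.0, 0.7]
grip_width: 0.0
t 19.18 pos [ 0.3987 -0.0659  0.05  ] x [-0.001  0.002 -1.   ] z [0.003 1.    0.002] jaw yaw 1.567 F [0.  0.  0.7] g 0.0 q7 [ 0.8   0.11 -0.76  2.17  0.1   0.89  1.55]
```

```bash
python3 -m crank '[[1,[0.8,0,0],[0,0,0]],[1,[0.6,0,0],[0,0,0]],[1,[0.8,0,0],[0,0,0]],[1,[1,0,0],[0,0,0]],[1,[1.2,0,0],[0,0,0]],[1,[1.3,0,0],[0,0,0]],[1,[1.3,0,0],[0,0,0]],[1,[1.3,0,0],[0,0,0]],[1,[1.3,0,0],[0,0,0]],[1,[1.2,0,0],[0,0,0]],[1,[1,0,0],[0,0,0]],[1,[0.6,0,0],[0,0,0]]]'
python3 -m crank '[[1,[0.2,0,0],[0,0,0]],[1,[0,0,0],[0,0,0]]]'
python3 - <<'E'
from h import *
p=snap("side"); find(mark_of,"drawer_front",p)
p=snap("scene"); find(mark_of,"drawer_front",p)
E
```

```text
clock: 20.18
position: [0.5238, -0.0665, 0.0504]
ee_rot: [-0.499, 0.501, 0.499, 0.501]
ft_force: [-2.1, -0.8, 1.8]
grip_width: 0.002
clock: 20.35
position: [0.5249, -0.0663, 0.0504]
ee_rot: [-0.499, 0.501, 0.499, 0.501]
ft_force: [0.5, 0.8, -0.1]
grip_width: -0.0
 call drawer_front 0.65 [ 0.548 -0.063  0.043]
 call drawer_front 0.47 [ 0.69  -0.421  0.001]
 call drawer_front 0.35 [ 0.7   -0.027  0.087]
 call drawer_front 0.64 [ 0.547 -0.068  0.044]
```

```bash
python3 -m crank '[[1,[0.5,0,0],[0,0,0]],[1,[0.5,0,0],[0,0,0]],[1,[0.4,0,0],[0,0,0]],[1,[0.3,0,0],[0,0,0]],[1,[0,0,0],[0,0,0]]]'
python3 -m crank '[[1,[0.4,0,0],[0,0,0]],[1,[0.4,0,0],[0,0,0]],[1,[0,0,0],[0,0,0]]]'
```

```text
clock: 20.97
position: [0.5415, -0.0666, 0.0502]
ee_rot: [-0.499, 0.501, 0.499, 0.501]
ft_force: [-1.8, -1.2, 0.6]
grip_width: -0.001
clock: 21.22
position: [0.5474, -0.0667, 0.0499]
ee_rot: [-0.498, 0.502, 0.5, 0.5]
ft_force: [-10.3, -1.1, 5.2]
grip_width: -0.001
```

In the detent now; keep pushing.

```bash
python3 -m crank '[[1,[0.4,0,0],[0,0,0]],[1,[0.4,0,0],[0,0,0]],[1,[0.2,0,0],[0,0,0]],[1,[0,0,0],[0,0,0]]]'
python3 -m crank '[[1,[0.3,0,0],[0,0,0]],[1,[0.3,0,0],[0,0,0]],[1,[0,0,0],[0,0,0]]]'
python3 - <<'E'
from h import *
p=snap("side"); find(mark_of,"drawer_front",p)
p=snap("scene"); find(mark_of,"drawer_front",p)
E
```

```text
clock: 21.55
position: [0.5588, -0.0665, 0.05]
ee_rot: [-0.499, 0.501, 0.499, 0.501]
ft_force: [-5.3, 0.5, 1.5]
grip_width: -0.003
clock: 21.8
position: [0.5588, -0.0666, 0.0495]
ee_rot: [-0.496, 0.505, 0.502, 0.497]
ft_force: [-39.4, 0.9, 30.4]
grip_width: -0.003
 call drawer_front 0.66 [ 0.582 -0.061  0.044]
 call drawer_front 0.6 [ 0.579 -0.066  0.048]
```

It's at a hard stop, fully home. Back off and verify.

```bash
python3 -m crank '[[1,[-1,0,0],[0,0,0]],[1,[-2,0,0],[0,0,0]],[1,[-3,0,0],[0,0,0]],[1,[-3,0,0],[0,0,0]],[1,[-3,0,0],[0,0,0]],[1,[0,0,3],[0,0,0]],[1,[0,0,4],[0,0,0]],[1,[0,0,4],[0,0,0]],[1,[0,0,3],[0,0,0]],[1,[0,0,0],[0,0,0]]]'
python3 - <<'E'
from h import *
p=snap("wrist","w11.png"); find(mark_of,"drawer_front",p)
print("panel top edge x", [unproj(p,u,200,.077).round(3).tolist() for u in (260,)])
p=snap("side")
for t in("drawer_front","bar_a","ring_dark","tin","ball","ring_top"): find(mark_of,t,p)
p=snap("scene")
for t in("drawer_front","ring_pale","tin"): find(mark_of,t,p)
E
```

```text
clock: 22.83
position: [0.449, -0.0666, 0.1967]
ee_rot: [0.503, -0.499, -0.496, -0.503]
ft_force: [1.4, 0.5, 0.3]
grip_width: 0.001
panel top edge x [[0.47, -0.065, 0.077]]
 call drawer_front 0.51 [ 0.58  -0.061  0.044]
 call ring_dark 0.69 [0.625 0.222 0.002]
 call tin 0.5 [ 0.675  0.37  -0.002]
 call ball 0.68 [ 0.69  -0.426 -0.001]
 call ball 0.62 [ 0.703 -0.027  0.091]
 call ring_top 0.72 [ 0.703 -0.03   0.092]
 call ring_pale 0.92 [ 0.461  0.386 -0.002]
 call ring_pale 0.31 [ 0.686 -0.43  -0.004]
 call tin 0.87 [ 0.677  0.367 -0.002]
 call tin 0.25 [0.626 0.218 0.   ]
```

```bash
python3 - <<'E'
from h import *
print(manip.hand_in())
E
```

```text
the job is handed in; nothing more can be done
None
```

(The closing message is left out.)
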